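# Feel for the catch of a panel lock with a T-key and release the sprung locker lid

## Task

The grey steel locker on the bench is locked and we need the spares in it. Take the T-handled panel key out of the wooden block, set it in the round lock on the lid and, pressing only lightly, turn it gently back and forth until its blade drops into the hidden slot; then turn it anticlockwise (seen from above) as far as it goes and let go, so that the sprung lid rises by itself. Leave the key seated in the lock and do not disturb the jar, the tape measure or the brake pad lying about.

Things in the scene. Friction and masses are not known exactly. Their poses are not given: they have to be found in the camera images.
- key_grip (a point): Bright steel T-shaped panel key standing upright in the wooden block, 98 mm long, 0.1 to 0.16 kg. This point is the centre of its handle bar (80 mm long, 13 mm wide, 14 mm high); grip it across the 13 mm. x runs along the bar, z up the shank to the bar. Below the point: neck 11 mm thick from 7 to 35 mm, flange of 30 mm diameter from 35 to 41 mm. Half a turn gives the same key.
- key: The same key; origin at the tip of its blade, 91 mm below the bar's centre, axes as above. Flat blade 20 mm wide in the bar's direction, 5 mm thick, 10 mm long; above it the round shank, 23 mm diameter, 40 mm long, up to the flange. The shank hangs in a loose hole of the block, flange on the block's top: lift it straight up by 60 mm to clear.
- block: Drilled timber block 150 x 60 mm, 55 mm high, fixed; origin at the centre of its underside, x along its length, away from the robot. The key stands 45 mm from the middle at the end nearer the robot; a screwdriver stands 50 mm from the middle at the other end (153 mm high) and stays there.
- locker: Grey sheet-steel locker 204 x 254 mm (x, y), 105 mm high without its lid, fixed; origin at the centre of its underside. Its front (-x) faces the robot, the lid hinges along the back (+x); top of the shut lid 108 mm above the bench.
- lock_mouth (a point): Centre of the mouth of the round lock on the lid, 120 mm above the bench with the lid shut, 60 mm in front of the locker's middle; y runs left-right along the locker, z out of the lid (they move with the lid). A dark collar of 45 mm diameter, 12 mm high; bore 25.4 mm diameter, flared to 37 mm in its top 9 mm. A thin rubber dust seal hides the inside and gives no resistance.
- lock_insert (a point): Centre of the top face of the lock's hidden turning insert, in the bore 32 mm below the mouth (fixed to the lid, axes of the lid: it does not tell the slot's angle). One straight slot 7 mm wide, 10 mm deep runs across it, anywhere within 30 degrees either side of the y axis. Key bar centre above the lock's mouth: 59 mm with the blade resting on this face, 49 mm with it dropped in the slot.
- lid (a joint): Lid hinge, 0 shut, 0.75 rad fully risen. Key in the slot, bar turned anticlockwise seen from above: unlocked from about 65 degrees past the locker's y axis, stop at 80 degrees. Then, let go, its spring raises it in about 3 to 6 s, key and all (about 3 N at the lock).
- lock_collar (a point): Point on the lock's axis at the foot of the collar, 12 mm below the mouth. Feel: pressed lightly (3 to 8 N) the blade slides over the insert and drops in within about 5 degrees of the slot's direction; the insert turns with about 0.05 N m of friction, so pressing hard drags it round with the key. More than 40 N on the key spoils the lock.
- jar_mid (a point): Bystander: glass jar with bolts and a lid, 62 mm diameter, 80 mm high, left of the locker; point at half height.
- measure_mid (a point): Bystander: yellow tape measure standing on edge, 34 x 79 mm, 64 mm high, left in front of the locker; point at half height.
- pad_mid (a point): Bystander: brake pad lying flat, 50 x 108 mm, 15 mm high, in front of the locker; point at its centre.

How it is judged:
On the way:
1. the key's blade has dropped home into the slot of the lock (distance between key_grip and lock_mouth below 0.054 m and z of key_grip in the frame of lock_mouth above 0.038 m and angle between the z axis of key_grip and the z axis of lock_mouth, either way round below 0.2 rad and value of joint lid below 0.1 rad), for 0.2 s.
At the end, for the whole second after the job is handed in: The lid has risen and stands still more than 0.6 rad open (0.75 is its stop), and the key is still home in the lock: its bar centre within 54 mm of the lock's mouth, on the outer side of the lid, its shank within 0.2 rad of the lock's axis (value of joint lid above 0.6 rad and velocity of joint lid between -0.08 and 0.08 rad/s and distance between key_grip and lock_mouth below 0.054 m and z of key_grip in the frame of lock_mouth above 0.038 m and angle between the z axis of key_grip and the z axis of lock_mouth, either way round below 0.2 rad); the robot touches nothing.
It fails at once if the key is pressed or forced against the locker or its lock with more than 40 N (contact force between key and locker above 40 N).
It fails at once if the jar, the tape measure or the brake pad is moved by more than 30 mm (distance of any of jar_mid, measure_mid, pad_mid from where it was at the start of the episode above 0.03 m).
It also fails if it takes over 56 s, if anything falls off the work surface, if the arm or the gripper's body presses on something with over 40 N, if the wrist force passes 120 N, or if a joint passes its speed limit or range.

## Robot

A 6-joint arm with a two-finger parallel gripper is mounted at the origin on a cart in front of the work surface, level with it; the furniture and walls round the work are solid. World frame = base frame: x ahead of the robot, y to its left, z up, the work surface at z = 0. Lengths are in m, angles in rad, forces in N, time in s.
With the tool pointing down it reaches from about 0.375 to 0.9 m from the base axis. Payload 3.1 kg.
Tool frame: the origin (TCP) lies midway between the tips of the shut fingers; the grasp point (between the pads) lies 19 mm behind it; z points along the fingers, y is the line along which they close (so a half turn about z gives the same grasp; the last joint's range is limited). The gripper opens to 85 mm and grips with 20 to 120 N. Pads are 22 mm wide; open, the fingers measure 114 mm over their backs; the gripper's body (76 mm by 85 mm) begins 54 mm behind the grasp point. The pads swing forward as they close: fully open they stand 13 mm farther back than shut.
Start: joints at [1.155, 0.527, 1.433, -0, 1.181, -0.178], TCP at [0.147, 0.608, 0.204] pointing down, gripper open.
Joint ranges: [-3.08, 3.08], [-0.75, 2.2], [0.22, 2.44], [-1.43, 4.57], [0, 2.65], [-2.85, 2.85]. Speed limits (rad/s): [2.79, 2.79, 3.14, 3.14, 3.14, 3.14].

## Interface

Orientations are given as a unit quaternion [x, y, z, w].
In Python, from station import manip gives the robot as it stands.
- The arm moves only by the tool step_arm, never from a script. Its argument "targets" is text: rows parted by semicolons, each of 4 numbers parted by spaces: the shift along the tool's x, y, z in mm, then the turn about the tool's z in degrees. A call has 1 to 12 rows; each row is the pose to reach, as a shift and turn from the pose commanded when the call began, along the tool's axes at that moment; what a row does not reach only later rows make up. A row lasts 1/10 s, in which the tool goes at most 50 mm and 8.59 degrees, less where a joint would pass 70% of its speed; a pose out of reach is approached as far as the arm can. A call with a gripper value outside its range is refused whole. "gripper" is the closure, from 0 (fully open) to 1 (shut), set as the call begins (left out, the last holds). The fingers move at their own pace and stop on an object; "squeeze" is the grip in N (left out, the last holds). Time passes only in rows, so rows that repeat a pose let the fingers close. It gives the time, the measured TCP pose, the force, the opening and the grip force at its end, in the units of the state.
- manip.sense(): the state, without advancing time (a new reading comes with each control period).
- manip.snapshot(name): name is "side" or "top" or "wrist"; returns the picture (420x560x3 uint8, red, green, blue); there is no depth.
- manip.get_calibration(name): a dict with "fov_y" (degrees; the focal length in pixels is half the picture's height over the tangent of half this angle, whatever the lens; pixels are square), "cx", "cy" (the principal point, pixels), "k1" (the pictures are not rectified: a ray, as slopes to the right and down, at radius r is drawn at 1 + k1 r^2 times it, then the intrinsics apply), "extrinsics" (4x4, takes a point from camera to world coordinates); the wrist camera has in their place "tool_from_camera" (4x4, takes a point from camera to tool coordinates, whose origin is the TCP and whose axes are the flange's). Camera axes: x right, y down, z forward; pixel columns grow to the right and rows downward; lengths in m; the calibration is good to about 2 mm. A picture is of the moment at which its call begins: read the wrist's pose just before it. get_calibration takes no time and is no camera call.
- manip.sign_off(): hands the job in; it is judged then, once.
Trained networks look in the newest picture that a camera, given by its name, has taken for a name from the list of things; names that differ only in an ending like _2 or _b are one class to them, and where a whole thing is asked for, a point or a joint stands for the part that bears it (a point fixed in the world has none). Each returns a list of dicts, best first, with "p" (0 to 1); they miss things now and then, are a little off and sometimes report something else, mostly with a low value. They report only what shows in the picture. A call takes as long as a camera call.
- manip.recognise(camera, query): "position" ([column, row] in pixels, amid what is visible of it).
- manip.masks_of(camera, query): "pixels" (420x560 bool, what is visible of it) and "position" ([column, row] in pixels, amid what is visible of it).
- manip.mark_of(camera, query): "position" ([column, row] in pixels: a listed point, or the origin of a listed thing).
The state is a dict: "t": time; "q": joint angles; "qd": joint speeds; "tau": joint torques, N m; "tcp_pos": TCP position; "tool_rot": TCP orientation; "force": force on the tool from outside, world axes, zero at the start; "ft_torque": the same for the moment, N m; "finger_gap": opening from 0.0 (shut) to 1.0 (fully open); "gripper_force": force on a finger pad.
Only numpy, scipy, OpenCV 4.12 (cv2) and the standard library are available. Lean on these libraries where they do the work, as an engineer would, in place of code of your own. Each camera call takes 0.05 s, during which the arm holds its last target. There are 200 camera calls.

## Working session

There is one attempt and no reset: what is moved stays moved. The work goes in short steps, Python scripts to look and compute and a tool call to move; the robot and the scene stay as the last step left them, time stands still between calls to the robot, and variables do not carry over. Pictures are saved under pics/ and viewed, at most 10 in all, crops included, and the job is handed in when it is done.

Besides the shell and the picture viewer there is one more tool, called after "Call:" as name(argument=value, ...) on one line, values as JSON. step_arm: Moves the arm, as the interface text tells. Its arguments: {"type":"object","properties":{"targets":{"type":"string"},"gripper":{"type":"number"},"squeeze":{"type":"number"}},"required":["targets"]}

```bash
mkdir -p pics; cat > h.py <<'E'
import numpy as np, cv2
from scipy.spatial.transform import Rotation as R
from station import manip
def cam(name, s=None):
    c=manip.get_calibration(name)
    f=210/np.tan(np.radians(c["fov_y"])/2)
    if name=="wrist":
        s=s or manip.sense(); T=np.eye(4); T[:3,:3]=R.from_quat(s["tool_rot"]).as_matrix(); T[:3,3]=s["tcp_pos"]
        E=T@np.array(c["tool_from_camera"])
    else: E=np.array(c["extrinsics"])
    return f,c,E
def ray(name,px,s=None):
    f,c,E=cam(name,s)
    d=np.array([(px[0]-c["cx"])/f,(px[1]-c["cy"])/f]); u=d.copy()
    for _ in range(20): u=d/(1+c["k1"]*(u@u))
    v=E[:3,:3]@np.array([u[0],u[1],1]); return E[:3,3],v/np.linalg.norm(v)
def atz(name,px,z,s=None):
    o,v=ray(name,px,s); return o+v*(z-o[2])/v[2]
def tri(rays):
    A=np.zeros((3,3));b=np.zeros(3)
    for o,v in rays:
        P=np.eye(3)-np.outer(v,v);A+=P;b+=P@o
    x=np.linalg.solve(A,b); return x,[np.linalg.norm((np.eye(3)-np.outer(v,v))@(x-o)) for o,v in rays]
def save(name,im): cv2.imwrite("pics/"+name,im[...,::-1])
E
python3 - <<'E'
from h import *
s=manip.sense(); print(s["t"],s["tcp_pos"],s["tool_rot"])
a=manip.snapshot("side");b=manip.snapshot("top")
im=np.zeros((600,800,3),np.uint8)
save("top.png",b); save("side.png",a)
hz={"key_grip":None,"lock_mouth":.12,"locker":0,"block":0,"jar_mid":.04,"measure_mid":.032,"pad_mid":.0075}
for q in hz:
    r={}
    for c in("top","side"):
        m=manip.mark_of(c,q)
        if m: r[c]=m[0]["position"]; print(q,c,np.round(m[0]["position"]),round(m[0]["p"],2), np.round(atz(c,m[0]["position"],hz[q] if hz[q] is not None else .103),3))
    if len(r)==2:
        x,e=tri([ray(c,p) for c,p in r.items()]);print("  tri",np.round(x,4),np.round(e,4))
E
```

```text
0.0 [0.14627897 0.60683704 0.20252346] [ 1.18132531e-01  9.92997225e-01 -1.05252445e-03 -3.29186617e-04]
key_grip top [377. 287.] 0.63 [ 0.398 -0.261  0.103]
key_grip side [169. 250.] 0.63 [ 0.389 -0.266  0.103]
  tri [ 0.3933 -0.263   0.1016] [0.0049 0.0049]
lock_mouth top [236. 210.] 0.77 [0.581 0.104 0.12 ]
lock_mouth side [279. 178.] 0.78 [0.576 0.098 0.12 ]
  tri [0.5787 0.1041 0.1183] [0.0027 0.0027]
locker top [244. 197.] 0.64 [0.645 0.091 0.   ]
locker side [301. 222.] 0.91 [0.639 0.093 0.   ]
  tri [0.6418 0.0903 0.0022] [0.003 0.003]
block top [364. 273.] 0.86 [ 0.439 -0.251  0.   ]
block side [199. 292.] 0.82 [ 0.437 -0.248  0.   ]
  tri [ 0.4385 -0.2511  0.0021] [0.0006 0.0006]
jar_mid top [153. 231.] 0.76 [0.533 0.332 0.04 ]
jar_mid side [269. 175.] 0.66 [0.535 0.338 0.04 ]
  tri [0.534  0.3322 0.0418] [0.0014 0.0014]
measure_mid top [153. 275.] 0.57 [0.414 0.325 0.032]
measure_mid side [231. 179.] 0.94 [0.418 0.315 0.032]
  tri [0.4152 0.3263 0.0276] [0.0011 0.0011]
pad_mid top [277. 279.] 0.85 [ 0.413 -0.01   0.008]
pad_mid side [209. 234.] 0.8 [ 0.412 -0.014  0.007]
  tri [ 0.4123 -0.0101  0.0053] [0.0011 0.0011]
```

View pics/top.png

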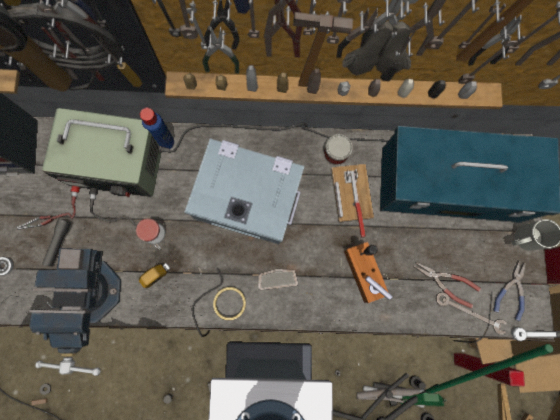

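View pics/side.png

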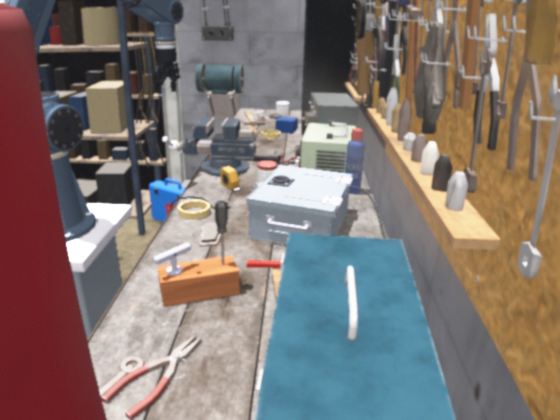

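The top view shows the key bar at about (378,288), running from (368,278) to (391,300), so at roughly 45° in the world. The lock is at (238,209), and the locker is yawed about -15°. The network positions agree with the picture. I'll fly over the lock for a close look on the way to the key.

Call:
step_arm(targets="-338 -234 -70 60; -338 -234 -70 60; -338 -234 -70 60; -338 -234 -70 60; -338 -234 -70 60; -338 -234 -70 60; -338 -234 -70 60; -338 -234 -70 60; -424 -419 -100 60; -424 -419 -100 60; -424 -419 -100 60; -424 -419 -100 60", gripper=0)

```text
t: 2.0
tcp_pos: [0.4558, 0.1191, 0.3009]
tool_rot: [0.599, 0.801, 0.0, 0.0]
force: [1.4, -0.2, 0.7]
finger_gap: 0.999
gripper_force: 0.0
```

Call:
step_arm(targets="0 0 0 0; 0 0 0 0; 0 0 0 0")

```text
t: 2.3
tcp_pos: [0.455, 0.1219, 0.3002]
tool_rot: [0.599, 0.801, 0.0, -0.0]
force: [-0.1, -0.1, 0.2]
finger_gap: 1.002
gripper_force: 0.0
```

```bash
python3 - <<'E'
from h import *
print(np.round(manip.get_calibration("wrist")["tool_from_camera"],3))
s=manip.sense(); print(s["t"],s["tcp_pos"],s["tool_rot"],s["force"],np.round(s["qd"],3))
save("w1.png",manip.snapshot("wrist"))
for q,z in {"lock_mouth":.12,"locker":0,"lock_collar":.108,"key_grip":.096,"pad_mid":.0075}.items():
    m=manip.mark_of("wrist",q)
    if m: print(q,np.round(m[0]["position"]),round(m[0]["p"],2),np.round(atz("wrist",m[0]["position"],z,s),4))
E
```

```text
[[-0.001 -0.957 -0.289  0.074]
 [ 1.    -0.001 -0.    -0.   ]
 [ 0.    -0.289  0.957 -0.17 ]
 [ 0.     0.     0.     1.   ]]
2.3 [0.45497473 0.12186181 0.30017475] [ 5.98538620e-01  8.01093807e-01  1.97288753e-06 -4.83304586e-04] [-0.10207277 -0.14881351  0.23652305] [ 0.025  0.004  0.001 -0.002 -0.    -0.001]
lock_mouth [372. 225.] 0.79 [0.581  0.1021 0.12  ]
locker [380. 218.] 0.59 [0.6398 0.0851 0.    ]
lock_collar [371. 223.] 0.67 [0.5846 0.1006 0.108 ]
pad_mid [232. 232.] 0.83 [ 0.4167 -0.0019  0.0075]
```

View pics/w1.png

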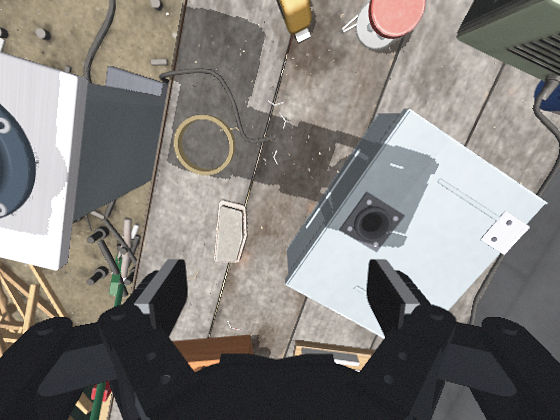

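The wrist view shows the lock collar at (372,222), the lid's front edge from (408,110) to (288,282) and the pad at (231,232). Next I move above the key for a close look.

Call:
step_arm(targets="-352 -167 80 61.5; -352 -167 80 61.5; -352 -167 80 61.5; -352 -167 80 61.5; -352 -167 80 61.5; -352 -167 80 61.5; -352 -167 80 61.5; -352 -167 80 61.5; -352 -167 80 61.5; -352 -167 80 61.5; -352 -167 80 61.5; -352 -167 80 61.5")

```text
t: 3.8
tcp_pos: [0.3953, -0.2621, 0.2206]
tool_rot: [0.924, 0.383, 0.0, -0.0]
force: [-0.5, -0.2, 0.4]
finger_gap: 0.998
gripper_force: 0.0
```

```bash
cat >> h.py <<'E'
def maskang(c,q,z,s=None):
    m=manip.masks_of(c,q)
    if not m: return None
    ys,xs=np.nonzero(m[0]["pixels"]); P=np.array([atz(c,p,z,s)[:2] for p in np.c_[xs,ys].astype(float)])
    return m[0]["pixels"],P
E
python3 - <<'E'
from h import *
s=manip.sense(); print(s["t"],s["tcp_pos"],s["tool_rot"],np.round(s["qd"],3))
im=manip.snapshot("wrist")
m=manip.mark_of("wrist","key_grip")
for r in m[:2]: print(np.round(r["position"]),round(r["p"],2),np.round(atz("wrist",r["position"],.096,s),4))
r=maskang("wrist","key_grip",.103,s)
if r:
    M,P=r; im[M]=im[M]//2+np.array([0,127,0],np.uint8)
    (c,sz,a)=cv2.minAreaRect((P*1000).astype(np.float32)); print(c,sz,a,len(P))
save("w2.png",im)
# locker yaw from w1 corners
s1=dict(tcp_pos=[0.45497,0.12186,0.30017],tool_rot=[5.98538620e-01,8.01093807e-01,0,-4.8e-4])
C=[atz("wrist",p,.108,s1) for p in [(408,110),(288,282),(546,202)]]
for c in C: print(np.round(c,4))
d=C[0]-C[1];print("y axis",np.degrees(np.arctan2(d[1],d[0])),np.linalg.norm(d)); d=C[2]-C[0];print("x axis",np.degrees(np.arctan2(d[1],d[0])),np.linalg.norm(d))
print(atz("wrist",(372,222),.12,s1))
E
```

```text
3.8 [ 0.39527463 -0.26211161  0.22064269] [ 9.23618057e-01  3.83314059e-01  8.12739077e-05 -1.04130543e-04] [ 0.001 -0.003 -0.001 -0.001 -0.003 -0.001]
[278. 193.] 0.64 [ 0.3949 -0.2642  0.096 ]
(396.6559143066406, -262.36962890625) (77.50192260742188, 22.144433975219727) 44.51918411254883 1142
[0.5736 0.2373 0.108 ]
[ 0.5086 -0.0091  0.108 ]
[0.7749 0.1849 0.108 ]
y axis 75.22615986360843 0.25482786641022626
x axis -14.579102343742878 0.20805272651263174
[0.57940866 0.10462567 0.12      ]
```

View pics/w2.png

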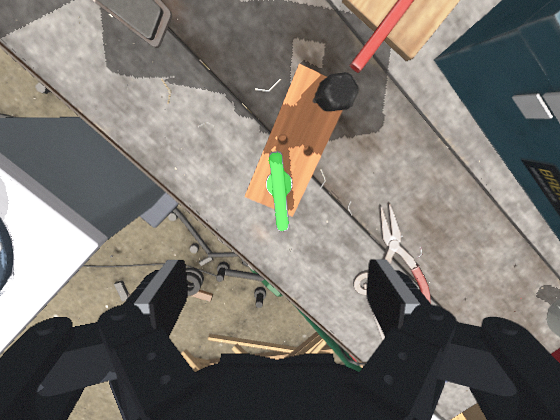

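The mask covers the bar from (276,152) to (283,230), slightly tilted against tool x. I'll refine its angle and centre without the flange bump.

```bash
python3 - <<'E'
from h import *
s=manip.sense()
M,P=maskang("wrist","key_grip",.103,s)
for p in [(276,152),(283,230)]: print(np.round(atz("wrist",p,.103,s),4))
c=P.mean(0); 
for a0 in (45,48,50):
    a=np.radians(a0)
    for _ in range(10):
        u=np.array([np.cos(a),np.sin(a)]);t=(P-c)@u; mid=(np.percentile(t,.5)+np.percentile(t,99.5))/2
        k=np.abs(t-mid)>19; Q=P[k]
        vx,vy,x0,y0=cv2.fitLine((Q*1000).astype(np.float32),cv2.DIST_HUBER,0,.01,.01).ravel()
        a=np.arctan2(vy,vx)%np.pi
    n=np.array([-vy,vx]); b=np.array([x0,y0])/1000; cen=c+u*mid; cen=cen+n*((b-cen)@n)
    print(a0,np.degrees(a),cen,np.ptp(t),k.sum())
E
```

```text
[ 0.4225 -0.2339  0.103 ]
[ 0.3726 -0.2937  0.103 ]Traceback (most recent call last):
  File "<stdin>", line 11, in <module>
cv2.error: OpenCV(4.12.0) /io/opencv/modules/imgproc/src/linefit.cpp:50: error: (-215:Assertion failed) count > 0 in function 'fitLine2D_wods'
```

The bar endpoints give a length of 78 mm (80 expected), an angle of 50° and a centre at (0.397,-0.264). I descend and grip.

Call:
step_arm(targets="0 2 50 -5; 0 2 90 -5; 0 2 120 -5; 0 2 135 -5; 0 2 143 -5; 0 2 143 -5; 0 2 143 -5")

```text
t: 4.7
tcp_pos: [0.3969, -0.2656, 0.078]
tool_rot: [0.906, 0.422, 0.0, 0.001]
force: [0.3, 0.2, 0.1]
finger_gap: 0.999
gripper_force: 0.0
```

Call:
step_arm(targets="0 0 0 0; 0 0 0 0; 0 0 0 0; 0 0 0 0; 0 0 0 0; 0 0 0 0; 0 0 0 0; 0 0 0 0; 0 0 0 0; 0 0 0 0", gripper=1, squeeze=40)

```text
t: 5.7
tcp_pos: [0.3964, -0.2652, 0.0774]
tool_rot: [0.907, 0.422, -0.0, -0.0]
force: [0.2, -0.3, 0.6]
finger_gap: 0.0
gripper_force: 0.0
```

The fingers shut fully without holding anything, so I look.

```bash
python3 - <<'E'
from h import *
s=manip.sense(); print(s["t"],s["finger_gap"],s["gripper_force"])
w=manip.snapshot("wrist"); a=manip.snapshot("side")
save("w3.png",np.hstack([cv2.resize(w,(400,300)),cv2.resize(a[200:320,110:270],(400,300))]))
E
```

```text
5.7 0.0001024238072038738 0.0
```

View pics/w3.png

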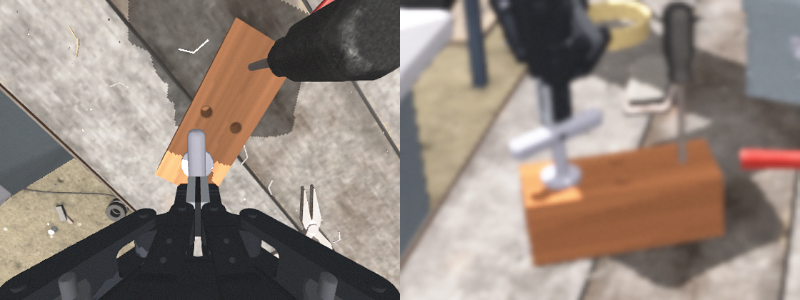

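The picture is ambiguous: the wrist view shows the bar passing between the fingers, yet the reading says shut. A small lift will tell.

Call:
step_arm(targets="0 0 0 0; 0 0 -5 0; 0 0 -10 0; 0 0 -15 0; 0 0 -20 0; 0 0 -20 0; 0 0 -20 0", gripper=1, squeeze=60)

```text
t: 6.5
tcp_pos: [0.3965, -0.2653, 0.0977]
tool_rot: [0.907, 0.422, 0.0, 0.0]
force: [-0.4, 0.5, -0.2]
finger_gap: -0.001
gripper_force: 0.0
```

```bash
python3 - <<'E'
from h import *
s=manip.sense(); print(s["t"],s["finger_gap"],s["gripper_force"],s["force"])
w=manip.snapshot("wrist"); a=manip.snapshot("side")
save("w4.png",np.hstack([cv2.resize(w[150:420,160:400],(400,450)),cv2.resize(a[200:320,130:236],(400,450))]))
for c in("wrist","side"):
    m=manip.mark_of(c,"key_grip"); print(c,[(np.round(r["position"]),round(r["p"],2),np.round(atz(c,r["position"],.116,s),3)) for r in m[:2]])
E
```

```text
6.5 -0.0005130460362466634 0.0 [-0.42838124  0.48986656 -0.23161936]
wrist [(array([278., 241.]), 0.61, array([ 0.402, -0.259,  0.116]))]
side [(array([169., 254.]), 0.73, array([ 0.4  , -0.301,  0.116]))]
```

View pics/w4.png

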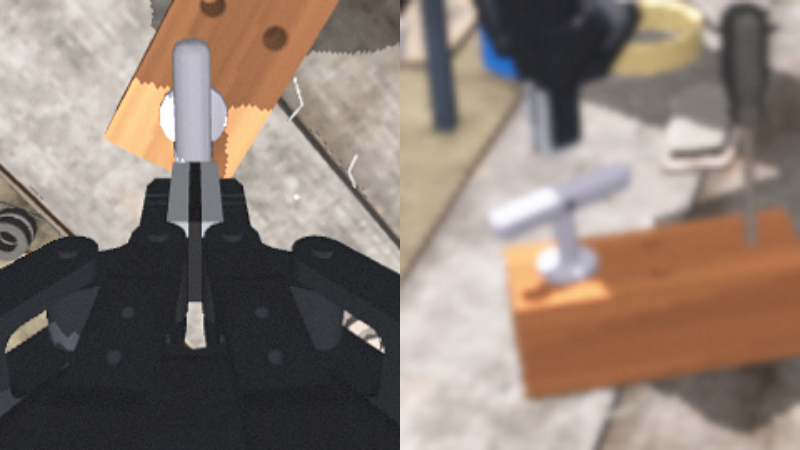

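Not gripped: in both views the fingers stand above the bar. I'll check the heights of the fingertips and the bar along the side camera's rays.

```bash
python3 - <<'E'
from h import *
s=manip.sense(); T=s["tcp_pos"]
def proj(name,X):
    f,c,E=cam(name,s); p=np.linalg.inv(E)@np.r_[X,1]; u=p[:2]/p[2]; u=u*(1+c["k1"]*(u@u)); return np.round(u*f+[c["cx"],c["cy"]],1)
for n,X in [("tcp",T),("tcp-25mm z",T+[0,0,.025]),("bar .096",[.397,-.264,.096]),("bar .075",[.397,-.264,.075]),("flange .061",[.397,-.264,.061]),("barend",[.397+.0257,-.264+.0306,.096])]:
    print(n,"side",proj("side",np.array(X)),"wrist",proj("wrist",np.array(X)),"top",proj("top",np.array(X)))
print(s["q"])
for c in("side","top"):
    manip.snapshot(c); m=manip.mark_of(c,"key_grip"); print(c,m[0]["position"]); 
E
```

```text
tcp side [173.2 252.8] wrist [277.5 242.2] top [378.  288.1]
tcp-25mm z side [172.1 241. ] wrist [277.6 261.5] top [380.7 287.9]
bar .096 side [173.8 253. ] wrist [277.3 239.4] top [377.5 287.7]
bar .075 side [174.6 262.6] wrist [277.2 227. ] top [375.4 287.9]
flange .061 side [175.2 268.9] wrist [277.2 220. ] top [374.  287.9]
barend side [190.9 245.8] wrist [277.2 173.8] top [365.4 277.2]
[-8.24660350e-01  5.06209947e-01  1.89856535e+00  2.25387389e-06
  7.37309067e-01 -1.25330148e-01]
side [172.8, 252.2]Traceback (most recent call last):
  File "<stdin>", line 9, in <module>
IndexError: list index out of range
```

The key is where I measured it: the projections match at z=0.096. Both views put the real fingertips about 25 mm higher than the reported TCP. I open, go lower to a depth that is safe under either reading, and close again.

Call:
step_arm(targets="0 0 0 0; 0 0 0 0; 0 0 0 0; 0 0 0 0; 0 0 10 0; 0 0 20 0; 0 0 28 0; 0 0 33 0; 0 0 36 0; 0 0 36 0", gripper=0)

```text
t: 7.9
tcp_pos: [0.3961, -0.265, 0.0608]
tool_rot: [0.907, 0.422, -0.0, -0.001]
force: [-0.6, 1.0, 0.5]
finger_gap: 1.001
gripper_force: 0.0
```

Call:
step_arm(targets="0 0 0 0; 0 0 0 0; 0 0 0 0; 0 0 0 0; 0 0 0 0; 0 0 0 0; 0 0 0 0; 0 0 0 0", gripper=1, squeeze=60)

```text
t: 8.7
tcp_pos: [0.3963, -0.2651, 0.0617]
tool_rot: [0.907, 0.422, -0.0, 0.0]
force: [-1.0, 0.1, 5.9]
finger_gap: 0.132
gripper_force: 59.7
```

```bash
python3 - <<'E'
from h import *
s=manip.sense(); print(s["force"],s["ft_torque"])
w=manip.snapshot("wrist"); a=manip.snapshot("side")
save("w5.png",np.hstack([cv2.resize(w[150:330,200:360],(400,450)),cv2.resize(a[205:295,130:210],(400,450),interpolation=cv2.INTER_CUBIC)]))
E
```

```text
[-1.01984851  0.06578848  5.92804481] [ 0.12873082  0.14076789 -0.06478923]
```

View pics/w5.png

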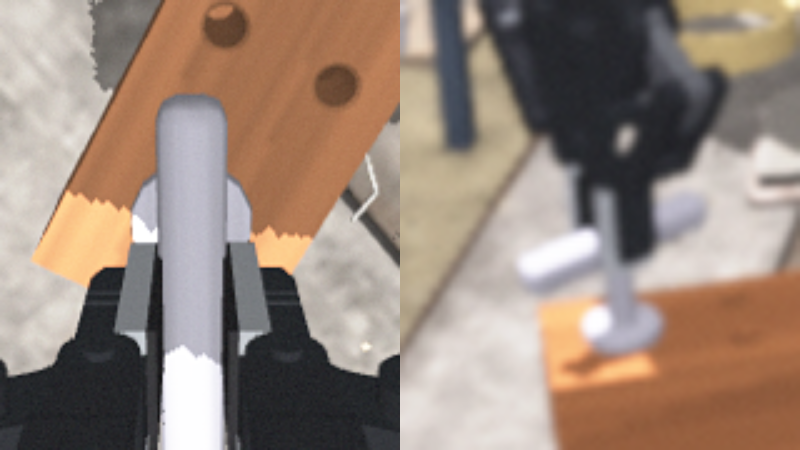

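The bar now sits squarely between the pads with the tips just below its centre. The grip is good, and the 25 mm tool offset is confirmed. I lift straight up.

Call:
step_arm(targets="0 0 0 0; 0 0 -10 0; 0 0 -25 0; 0 0 -40 0; 0 0 -55 0; 0 0 -70 0; 0 0 -90 0; 0 0 -120 0; 0 0 -150 0; 0 0 -180 0; 0 0 -180 0; 0 0 -180 0", gripper=1, squeeze=80)

```text
t: 10.0
tcp_pos: [0.3963, -0.2651, 0.2417]
tool_rot: [0.907, 0.422, 0.0, 0.001]
force: [0.1, 0.5, -2.5]
finger_gap: 0.124
gripper_force: 80.7
```

```bash
cat >> h.py <<'E'
def proj(name,X,s=None):
    f,c,E=cam(name,s); p=np.linalg.inv(E)@np.r_[X,1]; u=p[:2]/p[2]; u=u*(1+c["k1"]*(u@u)); return np.round(u*f+[c["cx"],c["cy"]],1)
E
python3 - <<'E'
from h import *
s=manip.sense(); print(s["t"],s["tcp_pos"],s["force"],s["ft_torque"],s["finger_gap"],s["gripper_force"])
T=s["tcp_pos"]; b=T+[0,0,.034]; R3=R.from_quat(s["tool_rot"]).as_matrix()
a=manip.snapshot("side"); M=None
for q in("key_grip","key"):
    m=manip.mark_of("side",q)
    if m: print(q,np.round(m[0]["position"],1),round(m[0]["p"],2))
print("exp side grip",proj("side",b),"tip",proj("side",b-[0,0,.091]))
w=manip.snapshot("wrist"); m=manip.masks_of("wrist","key")
if m:
    ys,xs=np.nonzero(m[0]["pixels"]); print("mask rows",ys.min(),ys.max(),"cols@top",xs[ys<ys.min()+4].mean(),len(xs))
print("exp far end wrist",proj("wrist",b+.04*R3[:,0]+[0,0,.003],s),"f",cam("side")[0],cam("wrist",s)[0])
save("w6.png",np.hstack([cv2.resize(w[120:360,160:400],(400,400)),cv2.resize(a[100:300,80:280],(400,400),interpolation=cv2.INTER_CUBIC)]))
E
```

```text
10.0 [ 0.39631138 -0.26512913  0.24174439] [ 0.09098532  0.48368451 -2.48398526] [0.02997213 0.06284651 0.03538689] 0.12355487465381733 80.74292778968811
key_grip [230.5 177.2] 0.44
key [167.4 206.3] 0.65
exp side grip [165.7 162.2] tip [169.5 210.4]
mask rows 188 341 cols@top 276.4102564102564 4279
exp far end wrist [277.8 192.8] f 443.4028680872693 306.5494501066441
```

View pics/w6.png

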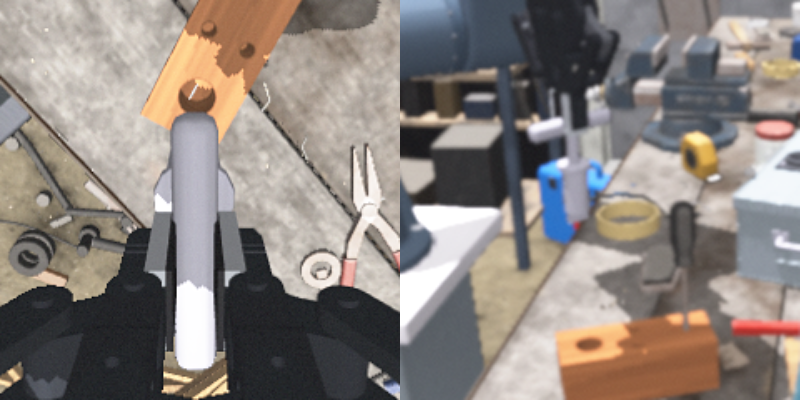

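The key hangs upright in the grip: bar from (276,188) to (276,342) in the wrist view, and the hole in the block is empty. Next I move beside the lock for a closer look.

Call:
step_arm(targets="40 -7 0 -3; 80 -15 0 -6; 120 -22 0 -10; 160 -29 0 -14; 200 -36 0 -18; 240 -44 0 -22; 280 -51 0 -25; 305 -55 0 -25; 320 -58 0 -25; 320 -58 0 -25; 320 -58 0 -25")

```text
t: 11.35
tcp_pos: [0.5572, 0.0164, 0.2407]
tool_rot: [0.794, 0.608, -0.001, -0.0]
force: [0.4, -0.1, -1.6]
finger_gap: 0.127
gripper_force: 80.7
```

```bash
python3 - <<'E'
from h import *
from scipy.optimize import least_squares
s=manip.sense(); print(s["t"],s["tcp_pos"],s["tool_rot"],s["finger_gap"],np.round(s["force"],2))
T=s["tcp_pos"]; R3=R.from_quat(s["tool_rot"]).as_matrix()
w=manip.snapshot("wrist"); save("w7.png",w)
print([(np.round(r["position"],1),round(r["p"],2),np.round(atz("wrist",r["position"],.12,s),4)) for r in manip.mark_of("wrist","lock_mouth")[:2]])
m=manip.masks_of("wrist","key")
ys,xs=np.nonzero(m[0]["pixels"]); r0,r1=ys.min(),ys.max(); print(r0,r1,xs[ys<r0+4].mean())
# bar top edge ends at height +7 above centre
def f(p):
    x,z=p; e=[]
    for sg,r in((.04,r0),(-.04,r1)):
        e.append(proj("wrist",T+R3@np.array([x+sg,0,z]),s)[1]-r)
    return e
q=least_squares(f,[0,-.034],diff_step=.05).x
print("bar centre x, z(top)",q, "fixed z:",[f([x,-.034-.003]) for x in(0,.002,.004)])
# dark collar blob
g=cv2.cvtColor(w,cv2.COLOR_RGB2GRAY)
m=manip.masks_of("wrist","lock_mouth"); 
if m:
    print(m[0]["position"],m[0]["pixels"].sum())
E
```

```text
11.35 [0.5571879  0.01638149 0.24071407] [ 7.93673661e-01  6.08342882e-01 -9.57921616e-04 -3.75182689e-04] 0.127328517150507 [ 0.35 -0.14 -1.64]
[(array([281.3,  92.8]), 0.68, array([0.5844, 0.1037, 0.12  ]))]
188 341 276.7733333333333
bar centre x, z(top) [ 0.         -0.03459766] fixed z: [[np.float64(5.199999999999989), np.float64(1.3000000000000114)], [np.float64(0.8000000000000114), np.float64(-1.8999999999999773)], [np.float64(-3.5999999999999943), np.float64(-5.100000000000023)]]
[342.5, 102.0] 49821
```

View pics/w7.png

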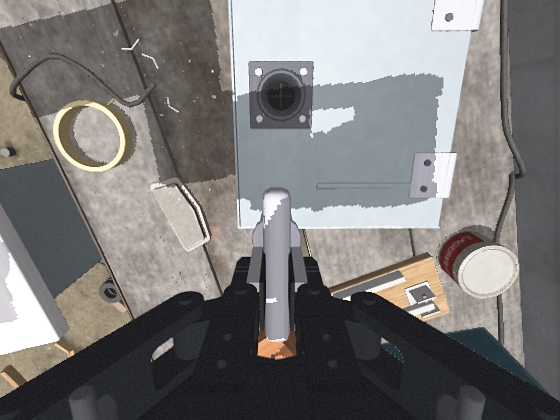

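The wrist view shows the lock mouth at (281,94), with the lid edges parallel to the image axes, so the bar lies along the locker's y. Two views put the lock at about (0.582, 0.104). I move over it, turn to -32°, and lower until the tip is just at the mouth.

Call:
step_arm(targets="30 0 0 8; 60 1 0 16; 80 1 0 24; 89 1 0 32; 89 1 0 32; 89 1 20 32; 89 1 40 32; 89 1 55 32; 89 1 65 32; 89 1 68 32; 89 1 68 32")

```text
t: 12.65
tcp_pos: [0.582, 0.1021, 0.1733]
tool_rot: [0.931, 0.366, -0.0, -0.0]
force: [-0.5, 0.5, -1.1]
finger_gap: 0.13
gripper_force: 80.7
```

Call:
step_arm(targets="0 0 2 0; 0 0 4 0; 0 0 6 0; 0 0 7 0; 0 0 7 0")

```text
t: 13.15
tcp_pos: [0.582, 0.1028, 0.1663]
tool_rot: [0.931, 0.366, -0.0, -0.0]
force: [0.4, -0.4, -1.3]
finger_gap: 0.122
gripper_force: 80.7
```

Call:
step_arm(targets="0 0 2 0; 0 0 4 0; 0 0 6 0; 0 0 6 0")

```text
t: 13.55
tcp_pos: [0.5821, 0.1025, 0.1601]
tool_rot: [0.931, 0.366, -0.0, 0.0]
force: [1.2, -0.7, -1.4]
finger_gap: 0.12
gripper_force: 80.4
```

Call:
step_arm(targets="0 0 2 0; 0 0 4 0; 0 0 6 0; 0 0 6 0")

```text
t: 13.95
tcp_pos: [0.5821, 0.1028, 0.1543]
tool_rot: [0.931, 0.366, 0.0, -0.0]
force: [0.9, 0.4, 0.6]
finger_gap: 0.117
gripper_force: 78.4
```

Call:
step_arm(targets="0 0 1 0; 0 0 2 0; 0 0 3 0; 0 0 3 0")

```text
t: 14.35
tcp_pos: [0.5828, 0.1026, 0.1529]
tool_rot: [0.931, 0.366, 0.001, 0.0]
force: [-0.4, -0.7, 8.0]
finger_gap: 0.118
gripper_force: 79.4
```

```bash
python3 - <<'E'
from h import *
s=manip.sense(); print(s["t"],np.round(s["tcp_pos"],4),np.round(s["force"],2),np.round(s["ft_torque"],3))
E
```

```text
14.35 [0.5828 0.1026 0.1529] [-0.37 -0.68  7.98] [ 0.096  0.201 -0.004]
```

Contact at about 8 mm above the expected height. I fit the bar's place in the hand from the wrist view to see whether the blade is already on the insert.

```bash
cat >> h.py <<'E'
def inhand(s):
    from scipy.optimize import least_squares
    m=manip.masks_of("wrist","key"); M=m[0]["pixels"]; ys,xs=np.nonzero(M); r0,r1=ys.min(),ys.max()
    f,c,_=cam("wrist",s); E=np.linalg.inv(np.array(c["tool_from_camera"]))
    def pr(X):
        p=E@np.r_[X,1];u=p[:2]/p[2];u=u*(1+c["k1"]*(u@u));return u*f+[c["cx"],c["cy"]]
    g=lambda q:[pr([q[0]+.04,0,q[1]])[1]-r0,pr([q[0]-.04,0,q[1]])[1]-r1]
    q=least_squares(g,[.001,-.04],x_scale=[.001,.001]).x
    wid=[(r,xs[ys==r].min(),xs[ys==r].max()) for r in (r0+8,r0+14,r1-10)]
    return r0,r1,np.round(q,4),wid
E
python3 - <<'E'
from h import *
s=manip.sense(); manip.snapshot("wrist"); print(inhand(s))
manip.snapshot("side"); m=manip.mark_of("side","key_grip"); print([(r["position"],r["p"]) for r in m[:2]])
T=s["tcp_pos"]
for dz in(.026,.034,.040): print(dz,proj("side",T+[0,0,dz]))
s=manip.sense(); print(s["t"],np.round(s["force"],2))
E
```

```text
(np.int64(157), np.int64(314), array([ 0.0156, -0.0353]), [(np.int64(165), np.int64(264), np.int64(290)), (np.int64(171), np.int64(264), np.int64(290)), (np.int64(304), np.int64(267), np.int64(286))])
[([283.6, 152.4], 0.7)]
0.026 [282.  155.8]
0.034 [282.1 152.8]
0.04 [282.1 150.5]
14.55 [-1.08  0.46  8.01]
```

The bar appears shifted in the image (rows 157–314, against 188–341 before), so I use my last picture to see why.

```bash
python3 - <<'E'
from h import *
w=manip.snapshot("wrist"); a=manip.snapshot("side")
save("w8.png",np.hstack([cv2.resize(w[60:360,160:400],(400,500)),cv2.resize(a[110:210,240:320],(400,500),interpolation=cv2.INTER_CUBIC)]))
E
```

```text
(no output)
```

View pics/w8.png

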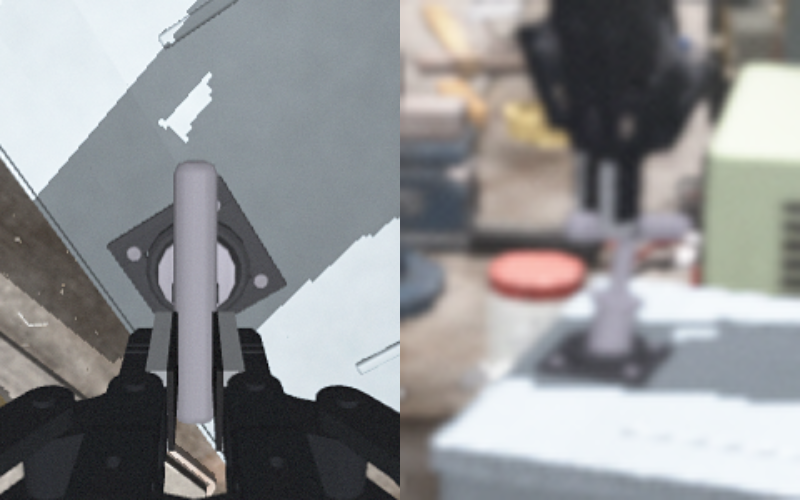

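The picture shows the key tilted by about 12° in the grip, top toward tool +x, with its shank already in the collar. The bar spans rows 157–312, the flange sits at (278,226) and the lock plate at (278,217). I'll fit the tilt and where the lock is.

```bash
python3 - <<'E'
from h import *
from scipy.optimize import least_squares
s=manip.sense(); f,c,_=cam("wrist",s); Ec=np.array(c["tool_from_camera"]);E=np.linalg.inv(Ec)
def pr(X):
    p=E@np.r_[X,1];u=p[:2]/p[2];u=u*(1+c["k1"]*(u@u));return u*f+[c["cx"],c["cy"]]
def pts(q):
    x,z,t=q; ax=np.array([np.sin(t),0,-np.cos(t)]); b=np.array([np.cos(t),0,np.sin(t)]); o=np.array([x,0,z]) # ax: key +z in tool frame (top), tool z down
    return o,ax,b
def g(q):
    o,ax,b=pts(q)
    return [pr(o+.04*b+.004*ax)[1]-157,pr(o-.04*b+.004*ax)[1]-313,(pr(o-.035*ax)[1]-226)]
for z0 in(-.03,-.04):
    r=least_squares(g,[.01,z0,.1],x_scale=[.001,.001,.01]); o,ax,b=pts(r.x); print(r.x,r.cost,"tilt deg",np.degrees(r.x[2]),"tip tool",o-.091*ax)
print("lock plate",atz("wrist",(278.5,217),.110,s),"collar",atz("wrist",(280,226),.12,s),"tcp",s["tcp_pos"],[proj("wrist",np.array([x,y,.12]),s) for x,y in((.582,.104),(.585,.104))])
manip.snapshot("side"); manip.recognise("side","lock_mouth")
for q in("lock_mouth","lock_collar"):
  print(q,[(np.round(r["position"],1),round(r["p"],2)) for r in manip.mark_of("side",q)[:1]],proj("side",np.array([.582,.104,.12])))
E
```

```text
[ 0.01308099 -0.02081085  0.22411313] 4.0389678347315804e-28 tilt deg 12.840736262630488 tip tool [-0.00714301  0.          0.06791338]
[ 0.01308099 -0.02081085  0.22411313] 9.386561247916193e-25 tilt deg 12.840736262630392 tip tool [-0.00714301  0.          0.06791338]
lock plate [0.58435913 0.10288436 0.11      ] collar [0.58262506 0.09991635 0.12      ] tcp [0.58279301 0.10263624 0.15288189] [array([275.1, 222.9]), array([278.1, 219.9])]
lock_mouth [(array([279.9, 176.4]), 0.93)] [281.2 177.4]
lock_collar [(array([280.3, 178.8]), 0.7)] [281.2 177.4]
```

The fit puts the blade on the insert, but the key has slipped down and tilted 13° in the fingertips because the grip was too near the tips. The bore will hold the key, so I release it and regrip deeper.

Call:
step_arm(targets="0 0 0 0; 0 0 0 0; 0 0 0 0; 0 0 0 0; 0 0 0 0; 0 0 0 0; 0 0 0 0; 0 0 0 0", gripper=0)

```text
t: 15.65
tcp_pos: [0.582, 0.1027, 0.1514]
tool_rot: [0.931, 0.366, -0.0, 0.0]
force: [-0.2, 0.5, -0.6]
finger_gap: 1.001
gripper_force: 0.0
```

```bash
cat > look.py <<'E'
from h import *
from scipy.optimize import least_squares
s=manip.sense(); print(s["t"],np.round(s["tcp_pos"],4),np.round(s["force"],2),np.round(s["ft_torque"],3),round(s["finger_gap"],3))
manip.snapshot("wrist"); manip.snapshot("side")
f,c,_=cam("wrist",s); E=np.linalg.inv(np.array(c["tool_from_camera"]))
def pr(X):
    p=E@np.r_[X,1];u=p[:2]/p[2];u=u*(1+c["k1"]*(u@u));return u*f+[c["cx"],c["cy"]]
m=manip.masks_of("wrist","key"); 
ys,xs=np.nonzero(m[0]["pixels"]); r0,r1=ys.min(),ys.max()
P=np.c_[xs,ys]; W={int(r):(int(xs[ys==r].min()),int(xs[ys==r].max())) for r in range(r0+6,r1,20)}
print("rows",r0,r1,"spans",W)
M=manip.mark_of("wrist","key_grip"); print("grip mark",[(np.round(r["position"]),round(r["p"],2)) for r in M[:1]])
for q in("key_grip",): print("side",[(np.round(r["position"],1),round(r["p"],2)) for r in manip.mark_of("side",q)[:1]], "for bar over lock z=.179/.169:",proj("side",np.array([.583,.103,.179])),proj("side",np.array([.583,.103,.169])))
top=xs[(ys>=r0+3)&(ys<r0+9)].mean(); bot=xs[(ys<=r1-3)&(ys>r1-9)].mean()
zb=float(__import__("sys").argv[1]) # assumed bar centre z
a=atz("wrist",(top,r0),zb+.004,s);b=atz("wrist",(bot,r1),zb+.004,s);d=a-b
RT=R.from_quat(s["tool_rot"]).as_matrix()
print("bar centre",np.round((a+b)/2,4),"len",round(np.linalg.norm(d),4),"angle",np.degrees(np.arctan2(d[1],d[0])),"tool yaw x",np.degrees(np.arctan2(RT[1,0],RT[0,0])),"in tool",np.round(RT.T@((a+b)/2-s["tcp_pos"]),4))
E
python3 look.py .178
```

```text
15.65 [0.582  0.1027 0.1514] [-0.16  0.52 -0.57] [-0.001  0.036  0.025] 1.001
rows 162 321 spans {168: (259, 283), 188: (258, 285), 208: (259, 288), 228: (252, 298), 248: (258, 287), 268: (258, 284), 288: (258, 283), 308: (257, 282)}
grip mark [(array([272., 244.]), 0.95)]
side [(array([280.7, 155.3]), 0.65)] for bar over lock z=.179/.169: [282.1 155.7] [282.  159.5]
bar centre [0.5871 0.1124 0.182 ] len 0.0849 angle 42.25387079035969 tool yaw x 42.93379787053922 in tool [ 0.0103 -0.0036 -0.0306]
```

The key stands in the bore, leaning a little toward tool +x (bar centre about +9 mm in x and -4 mm in y from the TCP). I regrip 15 mm deeper and centred on it.

Call:
step_arm(targets="4 -2 3 0; 8 -3 6 0; 8 -3 10 0; 8 -3 15 0; 8 -3 15 0; 8 -3 15 0")

```text
t: 16.5
tcp_pos: [0.5857, 0.1103, 0.136]
tool_rot: [0.931, 0.366, -0.0, -0.0]
force: [0.1, -0.7, -0.4]
finger_gap: 1.0
gripper_force: 0.0
```

Call:
step_arm(targets="0 0 0 0; 0 0 0 0; 0 0 0 0; 0 0 0 0; 0 0 0 0; 0 0 0 0; 0 0 0 0; 0 0 0 0", gripper=1, squeeze=60)

```text
t: 17.3
tcp_pos: [0.5865, 0.1099, 0.1366]
tool_rot: [0.931, 0.366, 0.0, 0.001]
force: [1.7, -1.5, 0.3]
finger_gap: 0.139
gripper_force: 58.7
```

```bash
python3 look.py .178
```

```text
17.3 [0.5865 0.1099 0.1366] [ 1.71 -1.55  0.3 ] [-0.553 -0.338  0.078] 0.139
rows 186 357 spans {192: (263, 290), 212: (262, 292), 232: (261, 298), 252: (262, 290), 272: (264, 290), 292: (263, 289), 312: (263, 290), 332: (262, 290), 352: (265, 288)}
grip mark [(array([277., 271.]), 0.82)]
side [(array([279.8, 157. ]), 0.7)] for bar over lock z=.179/.169: [282.1 155.7] [282.  159.5]
bar centre [0.5873 0.1114 0.182 ] len 0.0867 angle 42.75779036845199 tool yaw x 42.94164837113798 in tool [ 0.0016 -0.0005 -0.0454]
```

The grip is well centred now. With the squeeze reduced to 20 N so the key can pivot between the pads, I ease it upright.

Call:
step_arm(targets="0 0 0 0; -1 0 0 0; -2 0.5 0 0; -3 1 0 0; -4 1.5 0 0; -4 1.5 0 0", gripper=1, squeeze=20)

```text
t: 18.15
tcp_pos: [0.5854, 0.108, 0.1369]
tool_rot: [0.931, 0.365, 0.002, -0.001]
force: [4.5, 2.9, 0.8]
finger_gap: 0.139
gripper_force: 58.3
```

```bash
python3 look.py .178
```

```text
18.15 [0.5854 0.108  0.1369] [4.47 2.91 0.76] [ 0.692 -1.132 -0.031] 0.139
rows 186 355 spans {192: (264, 290), 212: (262, 291), 232: (260, 299), 252: (263, 290), 272: (264, 289), 292: (264, 289), 312: (264, 289), 332: (264, 290), 352: (266, 287)}
grip mark [(array([276., 273.]), 0.91)]
side [(array([281.2, 155. ]), 0.81)] for bar over lock z=.179/.169: [282.1 155.7] [282.  159.5]
bar centre [0.5865 0.1096 0.182 ] len 0.0855 angle 42.689876411885784 tool yaw x 42.862825246540794 in tool [ 0.0021 -0.0004 -0.0451]
```

The grip doesn't relax while it is holding. I open slightly and close again at 20 N before easing the key upright.

Call:
step_arm(targets="2 0 0 0; 2 0 0 0; 2 0 0 0; 2 0 0 0", gripper=0.6, squeeze=20)

```text
t: 18.8
tcp_pos: [0.5843, 0.1078, 0.1359]
tool_rot: [0.931, 0.366, -0.001, -0.0]
force: [0.7, 0.3, -0.9]
finger_gap: 0.399
gripper_force: 0.0
```

Call:
step_arm(targets="0 0 0 0; 0 0 0 0; 0 0 0 0; 0 0 0 0; 0 0 0 0; 0 0 0 0", gripper=1, squeeze=20)

```text
t: 19.4
tcp_pos: [0.5855, 0.1077, 0.1363]
tool_rot: [0.931, 0.366, -0.0, 0.0]
force: [0.4, -0.6, -0.5]
finger_gap: 0.15
gripper_force: 20.7
```

```bash
python3 look.py .178
```

```text
19.4 [0.5855 0.1077 0.1363] [ 0.44 -0.63 -0.54] [-0.219 -0.12   0.053] 0.15
rows 185 356 spans {191: (263, 290), 211: (262, 292), 231: (259, 298), 251: (261, 290), 271: (263, 291), 291: (263, 290), 311: (262, 291), 331: (262, 290), 351: (265, 289)}
grip mark [(array([279., 274.]), 0.74)]
side [(array([281.5, 152.7]), 0.68)] for bar over lock z=.179/.169: [282.1 155.7] [282.  159.5]
bar centre [0.5869 0.1095 0.182 ] len 0.0864 angle 42.99641236506805 tool yaw x 42.933584675756435 in tool [ 0.0023 -0.0003 -0.0457]
```

Call:
step_arm(targets="-1 0 0 0; -2 0.5 0 0; -3 1 0 0; -4 1 0 0; -4 1 0 0")

```text
t: 20.15
tcp_pos: [0.584, 0.1045, 0.1367]
tool_rot: [0.931, 0.366, 0.001, 0.0]
force: [3.0, 1.8, -0.5]
finger_gap: 0.145
gripper_force: 19.5
```

```bash
cat > tilt.py <<'E'
from h import *
from scipy.optimize import least_squares
s=manip.sense(); print(s["t"],np.round(s["tcp_pos"],4),np.round(s["force"],2),np.round(s["ft_torque"],3),round(s["finger_gap"],3))
manip.snapshot("wrist"); f,c,_=cam("wrist",s); E=np.linalg.inv(np.array(c["tool_from_camera"]))
def pr(X):
    p=E@np.r_[X,1];u=p[:2]/p[2];u=u*(1+c["k1"]*(u@u));return u*f+[c["cx"],c["cy"]]
ys,xs=np.nonzero(manip.masks_of("wrist","key")[0]["pixels"]); r0,r1=ys.min(),ys.max()
print(r0,r1,[(r,int(xs[ys==r].min()),int(xs[ys==r].max())) for r in range(r0+18,r0+66,4)])
# far outline of the flange: first row clearly wider than the bar
w=np.array([np.ptp(xs[ys==r]) for r in range(r0,r0+80)]); w0=np.median(w[6:16]); fr=r0+16+np.argmax(w[16:]>w0+5); print("flange first wide row",fr,"barwidth",w0)
def pts(q):
    x,z,t=q; return np.array([x,0,z]),np.array([np.sin(t),0,-np.cos(t)]),np.array([np.cos(t),0,np.sin(t)])
def g(q):
    o,ax,b=pts(q); fl=o-.035*ax
    # flange rim point whose half-width shows just outside the bar
    return [pr(o+.04*b+.004*ax)[1]-r0-.5,pr(o-.04*b+.004*ax)[1]-r1-.5,pr(fl+b*.0113+np.array([0,.0098,0]))[1]-fr]
r=least_squares(g,[.002,-.045,.05],x_scale=[.001,.001,.01]); o,ax,b=pts(r.x); tip=o-.091*ax
RT=R.from_quat(s["tool_rot"]).as_matrix()
print("bar in tool",np.round(o,4),"tilt",round(np.degrees(r.x[2]),1),"bar",np.round(s["tcp_pos"]+RT@o,4),"tip",np.round(s["tcp_pos"]+RT@tip,4))
E
python3 tilt.py
```

```text
20.15 [0.584  0.1045 0.1367] [ 2.97  1.77 -0.52] [ 0.26  -0.675 -0.034] 0.145
185 354 [(203, 262, 291), (207, 262, 291), (211, 262, 291), (215, 262, 291), (219, 263, 290), (223, 263, 291), (227, 261, 294), (231, 257, 297), (235, 255, 299), (239, 253, 302), (243, 252, 302), (247, 261, 292)]
flange first wide row 227 barwidth 27.5
bar in tool [ 0.0046  0.     -0.0435] tilt 5.5 bar [0.5873 0.1076 0.1802] tip [0.5812 0.1017 0.0896]
```

The fit is consistent: the blade is on the insert (bar at z=0.180) with a 5.5° tilt, and the resisting force is small. I continue.

Call:
step_arm(targets="-1 0 0 0; -2 0 0 0; -3 0 0 0; -4 0 0 0; -5 0 0 0; -5 0 0 0")

```text
t: 20.85
tcp_pos: [0.5797, 0.1008, 0.1366]
tool_rot: [0.931, 0.366, 0.0, 0.0]
force: [3.5, 1.3, 1.0]
finger_gap: 0.149
gripper_force: 20.0
```

```bash
python3 tilt.py
```

```text
20.85 [0.5797 0.1008 0.1366] [3.46 1.33 1.  ] [ 0.132 -0.794  0.006] 0.149
185 350 [(203, 262, 291), (207, 262, 291), (211, 262, 291), (215, 262, 293), (219, 262, 294), (223, 259, 296), (227, 256, 299), (231, 255, 301), (235, 253, 302), (239, 253, 302), (243, 253, 302), (247, 261, 292)]
flange first wide row 223 barwidth 29.0
bar in tool [ 0.0052  0.     -0.0433] tilt 2.3 bar [0.5835 0.1043 0.1799] tip [0.5809 0.1018 0.089 ]
```

Call:
step_arm(targets="-1 0 0 0; -2 0 0.5 0; -2 0 1 0; -2 0 1 0")

```text
t: 21.35
tcp_pos: [0.5782, 0.0995, 0.1354]
tool_rot: [0.931, 0.366, 0.0, 0.0]
force: [3.6, 1.0, 2.1]
finger_gap: 0.147
gripper_force: 20.5
```

Call:
step_arm(targets="0 0 0.5 0; 0 0 0.5 0; 0 0 0.5 0")

```text
t: 21.65
tcp_pos: [0.5782, 0.0996, 0.1351]
tool_rot: [0.931, 0.366, 0.0, 0.0]
force: [2.4, -0.3, 2.5]
finger_gap: 0.15
gripper_force: 20.8
```

About 3.5 N of press. I sweep anticlockwise from -32°, compensating for the 5 mm bar offset.

Call:
step_arm(targets="0 0.3 0.2 -3; 0 0.5 0.2 -6; 0 0.8 0.2 -9; 0.1 1.1 0.2 -12; 0.1 1.1 0.2 -12")

```text
t: 22.15
tcp_pos: [0.5789, 0.0992, 0.1349]
tool_rot: [0.887, 0.461, 0.0, -0.0]
force: [3.1, 1.5, 3.8]
finger_gap: 0.146
gripper_force: 20.5
```

Call:
step_arm(targets="0 0.3 0 -3; 0 0.5 0 -6; 0 0.8 0 -9; 0.1 1.1 0 -12; 0.1 1.1 0 -12")

```text
t: 22.65
tcp_pos: [0.5797, 0.0987, 0.1348]
tool_rot: [0.835, 0.551, 0.0, -0.0]
force: [2.9, 1.1, 4.4]
finger_gap: 0.146
gripper_force: 20.4
```

Call:
step_arm(targets="0 0.3 0 -3; 0 0.5 0 -6; 0 0.8 0 -9; 0.1 1.1 0 -12; 0.1 1.1 0 -12")

```text
t: 23.15
tcp_pos: [0.5801, 0.098, 0.1339]
tool_rot: [0.773, 0.635, -0.001, -0.001]
force: [3.1, 0.7, -0.3]
finger_gap: 0.147
gripper_force: 20.8
```

Call:
step_arm(targets="0 0.3 0 -3; 0 0.5 0 -6; 0 0.8 0 -9; 0.1 1.1 0 -12; 0.1 1.1 0 -12")

```text
t: 23.65
tcp_pos: [0.5812, 0.0979, 0.1339]
tool_rot: [0.702, 0.712, -0.001, -0.001]
force: [2.9, 1.6, -1.6]
finger_gap: 0.145
gripper_force: 21.8
```

The press force vanished at about +4°, so the blade has started to drop. I follow it down gently.

Call:
step_arm(targets="0 0 1 0; 0 0 2 0; 0 0 3 0; 0 0 3 0")

```text
t: 24.05
tcp_pos: [0.5817, 0.0978, 0.1316]
tool_rot: [0.701, 0.713, -0.0, -0.0]
force: [1.7, 0.6, 1.7]
finger_gap: 0.148
gripper_force: 20.8
```

Call:
step_arm(targets="0 0 1 0; 0 0 2 0; 0 0 3 0; 0 0 3 0")

```text
t: 24.45
tcp_pos: [0.5818, 0.0979, 0.1285]
tool_rot: [0.701, 0.713, -0.0, -0.0]
force: [2.1, 0.2, 2.0]
finger_gap: 0.149
gripper_force: 20.7
```

It is dropping: 6 mm with about 3 N. I continue.

Call:
step_arm(targets="0 0 1 0; 0 0 2 0; 0 0 3 0; 0 0 4 0; 0 0 4 0")

```text
t: 24.95
tcp_pos: [0.5823, 0.0978, 0.1252]
tool_rot: [0.701, 0.713, 0.0, 0.0]
force: [1.4, 0.4, 4.9]
finger_gap: 0.148
gripper_force: 20.4
```

Call:
step_arm(targets="0 0 0.5 0; 0 0 0.5 0; 0 0 0.5 0")

```text
t: 25.25
tcp_pos: [0.5824, 0.0978, 0.1251]
tool_rot: [0.701, 0.713, 0.0, 0.0]
force: [1.3, -0.6, 7.1]
finger_gap: 0.149
gripper_force: 20.5
```

```bash
python3 tilt.py
```

```text
25.25 [0.5824 0.0978 0.1251] [ 1.32 -0.56  7.14] [ 0.029 -0.281 -0.086] 0.149
185 349 [(203, 262, 291), (207, 262, 291), (211, 262, 291), (215, 262, 291), (219, 262, 293), (223, 258, 296), (227, 256, 299), (231, 255, 300), (235, 253, 301), (239, 253, 301), (243, 253, 301), (247, 262, 292)]
flange first wide row 221 barwidth 28.5
bar in tool [ 0.0061  0.     -0.0444] tilt 0.5 bar [0.5823 0.1039 0.1695] tip [0.5824 0.1031 0.0785]
```

The key is home: the bar sits 49.5 mm above the mouth with 0.5° of tilt. I now turn it anticlockwise about the bar's axis.

Call:
step_arm(targets="0 0.5 -0.5 -5; 0.1 1 -0.5 -10; 0.2 1.6 -0.5 -15; 0.4 2.1 -0.5 -20; 0.6 2.5 -0.5 -25; 0.8 3 -0.5 -30; 1.1 3.5 -0.5 -36; 1.1 3.5 -0.5 -36")

```text
t: 26.15
tcp_pos: [0.585, 0.0985, 0.1251]
tool_rot: [0.446, 0.895, -0.001, -0.0]
force: [0.7, -0.9, 5.9]
finger_gap: 0.147
gripper_force: 20.2
```

```bash
python3 -c "
from h import *
s=manip.sense();print(s['q'],s['force'],s['ft_torque'])"
```

```text
[-2.07005094e-02  5.83868331e-01  1.58633027e+00 -1.48627466e-03
  9.72503760e-01 -6.66890960e-01] [ 0.71459492 -0.91660647  5.85134258] [-0.24075402 -0.09727429 -0.04483485]
```

Call:
step_arm(targets="0 0.5 -0.3 -5; 0.1 1 -0.3 -10; 0.2 1.6 -0.3 -15; 0.4 2.1 -0.3 -20; 0.5 2.4 -0.3 -24; 0.5 2.4 -0.3 -24")

```text
t: 26.75
tcp_pos: [0.5863, 0.0998, 0.1252]
tool_rot: [0.25, 0.968, -0.001, -0.001]
force: [0.6, -2.6, 4.8]
finger_gap: 0.149
gripper_force: 20.1
```

Call:
step_arm(targets="0 0.2 0 -2; 0 0.4 0 -4; 0 0.4 0 -4; 0 0.4 0 -4")

```text
t: 27.15
tcp_pos: [0.5865, 0.1001, 0.1251]
tool_rot: [0.217, 0.976, -0.001, -0.001]
force: [0.3, -2.6, 5.8]
finger_gap: 0.147
gripper_force: 20.1
```

```bash
python3 tilt.py
```

```text
27.15 [0.5865 0.1001 0.1251] [ 0.27 -2.55  5.8 ] [-0.623 -0.032 -0.069] 0.147
185 350 [(203, 262, 291), (207, 262, 291), (211, 262, 291), (215, 262, 291), (219, 261, 292), (223, 257, 296), (227, 255, 299), (231, 253, 300), (235, 252, 302), (239, 252, 302), (243, 252, 301), (247, 260, 292)]
flange first wide row 222 barwidth 30.0
bar in tool [ 0.0059  0.     -0.0444] tilt 1.3 bar [0.5813 0.1027 0.1695] tip [0.583  0.1016 0.0786]
```

Call:
step_arm(targets="0 0.2 0 -1.5; 0 0.3 0 -3; 0 0.3 0 -3")

```text
t: 27.55
tcp_pos: [0.5866, 0.1003, 0.1251]
tool_rot: [0.191, 0.982, -0.001, -0.001]
force: [1.1, -3.3, 5.2]
finger_gap: 0.149
gripper_force: 20.1
```

```bash
python3 -c "
from h import *
s=manip.sense();print(s['tool_rot'],s['force'],s['ft_torque'])"
```

```text
[ 1.90725557e-01  9.81642248e-01 -1.32702171e-03 -7.06079400e-04] [ 1.09170623 -3.26440728  5.18375947] [-0.60415944 -0.09090269  0.008948  ]
```

The bar is at about 82° past the locker's y, at the stop. I let go and withdraw straight up, then back.

Call:
step_arm(targets="0 0 -0.5 0; 0 0 -0.5 0; 0 0 -0.5 0; 0 0 -0.5 0; 0 0 -20 0; 0 0 -60 0; 0 0 -110 0; 0 0 -160 0; 40 -16 -200 0; 80 -32 -220 0; 120 -48 -240 0; 139 -56 -250 0", gripper=0)

```text
t: 28.75
tcp_pos: [0.4343, 0.1023, 0.3766]
tool_rot: [0.191, 0.982, 0.0, 0.0]
force: [0.2, -0.4, 0.1]
finger_gap: 1.004
gripper_force: 0.0
```

Call:
step_arm(targets="0 0 0 0; 0 0 0 0; 0 0 0 0; 0 0 0 0; 0 0 0 0; 0 0 0 0; 0 0 0 0; 0 0 0 0; 0 0 0 0; 0 0 0 0; 0 0 0 0; 0 0 0 0")

```text
t: 29.95
tcp_pos: [0.4375, 0.1018, 0.375]
tool_rot: [0.191, 0.982, 0.0, 0.0]
force: [-0.1, 0.1, -0.2]
finger_gap: 0.999
gripper_force: 0.0
```

Call:
step_arm(targets="0 0 0 0; 0 0 0 0; 0 0 0 0; 0 0 0 0; 0 0 0 0; 0 0 0 0; 0 0 0 0; 0 0 0 0; 0 0 0 0; 0 0 0 0; 0 0 0 0; 0 0 0 0")

```text
t: 31.15
tcp_pos: [0.4376, 0.1018, 0.375]
tool_rot: [0.191, 0.982, -0.0, -0.0]
force: [1.6, 0.0, 1.2]
finger_gap: 0.999
gripper_force: 0.0
```

```bash
python3 - <<'E'
from h import *
s=manip.sense(); print(s["t"],s["tcp_pos"],np.round(s["force"],1))
manip.snapshot("side"); manip.snapshot("top")
# expected lid-open positions: hinge 0.102 behind locker centre at z~.108
u=np.array([np.cos(np.radians(-15)),np.sin(np.radians(-15)),0]); L=np.array([.582,.103,0]); H=L+.162*u+[0,0,.108]
for th in(0,.3,.6,.75):
    n=np.sin(th)*u+np.array([0,0,np.cos(th)]); d=-np.cos(th)*u+np.array([0,0,np.sin(th)])
    mo=H+.162*d+.012*n; g=mo+.049*n
    print(th,"mouth side",proj("side",mo),"top",proj("top",mo),"grip side",proj("side",g),"top",proj("top",g))
for c in("side","top"):
    for q in("lock_mouth","key_grip"):
        print(c,q,[(np.round(r["position"],1),round(r["p"],2)) for r in manip.mark_of(c,q)[:1]])
E
```

```text
31.15 [0.43756019 0.10183064 0.3749731 ] [1.6 0.  1.2]
0 mouth side [281.2 177.5] top [236.5 210.2] grip side [281.6 159.5] top [235.2 206.4]
0.3 mouth side [285.6 160.6] top [236.6 202.4] grip side [291.7 143.4] top [237.2 192.6]
0.6 mouth side [295.4 145.7] top [238.6 189.2] grip side [306.8 131. ] top [241.2 173.8]
0.75 mouth side [302.1 139.5] top [240.3 180.8] grip side [315.9 126.6] top [243.8 163.2]
side lock_mouth [(array([296.5, 143.8]), 0.86)]
side key_grip [(array([305.7, 128.3]), 0.71)]
top lock_mouth [(array([236.5, 186.5]), 0.69)]
top key_grip [(array([244.5, 166.9]), 0.7)]
```

The lid is up to about 0.6 rad with the key riding in it. I back off a little more and wait for it to settle.

Call:
step_arm(targets="20 -8 -20 0; 40 -16 -40 0; 40 -16 -40 0; 40 -16 -40 0; 40 -16 -40 0; 40 -16 -40 0; 40 -16 -40 0; 40 -16 -40 0; 40 -16 -40 0; 40 -16 -40 0; 40 -16 -40 0; 40 -16 -40 0")

```text
t: 32.65
tcp_pos: [0.3945, 0.1021, 0.415]
tool_rot: [0.191, 0.982, 0.0, 0.0]
force: [-0.5, -0.0, 0.2]
finger_gap: 1.002
gripper_force: 0.0
```

Call:
step_arm(targets="0 0 0 0; 0 0 0 0; 0 0 0 0; 0 0 0 0; 0 0 0 0; 0 0 0 0; 0 0 0 0; 0 0 0 0; 0 0 0 0; 0 0 0 0; 0 0 0 0; 0 0 0 0")

```text
t: 33.85
tcp_pos: [0.3945, 0.102, 0.415]
tool_rot: [0.191, 0.982, -0.0, -0.0]
force: [0.3, -0.4, 0.0]
finger_gap: 1.003
gripper_force: 0.0
```

Call:
step_arm(targets="0 0 0 0; 0 0 0 0; 0 0 0 0; 0 0 0 0; 0 0 0 0; 0 0 0 0; 0 0 0 0; 0 0 0 0; 0 0 0 0; 0 0 0 0; 0 0 0 0; 0 0 0 0")

```text
t: 35.05
tcp_pos: [0.3945, 0.102, 0.415]
tool_rot: [0.191, 0.982, -0.0, 0.0]
force: [0.6, -0.2, 0.1]
finger_gap: 1.0
gripper_force: 0.0
```

```bash
python3 - <<'E'
from h import *
s=manip.sense(); print(s["t"],s["tcp_pos"],np.round(s["force"],1))
a=[manip.snapshot("side").astype(int)]; manip.snapshot("top")
for c in("side","top"):
    for q in("lock_mouth","key_grip"):
        print(c,q,[(np.round(r["position"],1),round(r["p"],2)) for r in manip.mark_of(c,q)[:1]])
a.append(manip.snapshot("side").astype(int))
print("motion",np.abs(a[1]-a[0])[100:220,230:360].mean(),np.abs(a[1]-a[0])[300:,50:200].mean())
print(np.round(manip.sense()["force"],1))
E
```

```text
35.05 [0.39446287 0.10203784 0.41498107] [ 0.6 -0.2  0.1]
side lock_mouth [(array([301. , 140.2]), 0.88)]
side key_grip [(array([317. , 131.1]), 0.75)]
top lock_mouth [(array([242.5, 177.2]), 0.68)]
top key_grip [(array([246.7, 159.3]), 0.62)]
motion 0.8783760683760684 0.9025
[-0.3  0.3 -0.8]
```

The lid is at its stop (marks match 0.75 rad) and still, with the key in it, so I hand in.

```bash
python3 -c "
from station import manip
print(manip.sign_off())"
```

```text
the job is handed in; nothing more can be done
None
```

I handed the job in at about 35 s: the key's blade dropped into the slot, I turned it anticlockwise to about 82° and let go, and the lid rose by itself to about 0.75 rad, where it stands still with the key in the lock and the arm clear. I steered clear of the jar, tape measure and brake pad but did not re-measure them, and `sign_off()` returned no verdict.

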